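# Sort the pink highlighters by length into the desk trays

## Task

Two pink highlighters of different lengths lie loose on the newsroom desk. Put the long one in the long tray and the short one in the short tray, each lying flat on the tray floor, lengthwise in the row beside the yellow highlighter of its own length.

Things in the scene. Friction and masses are not known exactly. Their poses are not given: they have to be found in the camera images.
- long_pen_center (a point): the long pink highlighter: flat bar 135 mm long, 24 mm wide, 15 mm thick, pink barrel, dark pink cap with a thin white band at the other end; same width and colours as the short one. It starts lying flat on the green desk (desk top at z = 0). This point is its centre, 7.5 mm up; x runs along its length, z up.
- short_pen_center (a point): the short pink highlighter: flat bar 85 mm long, 24 mm wide, 15 mm thick, pink barrel, dark pink cap with a thin white band at the other end; same width and colours as the long one. It starts lying flat on the green desk (desk top at z = 0). This point is its centre, 7.5 mm up; x runs along its length, z up.
- long_tray: the long tray: shallow open white tray with grey floor liner, fixed to the desk, inside 172 mm long (its x) by 120 mm wide (its y), 3 mm walls, 18 mm high, floor 3 mm above the desk. Origin: centre of its underside; z up. A loose yellow highlighter of 135 x 24 x 15 mm lies in it lengthwise, centred about 43 mm towards -y from the tray's middle, and starts its row; the rest of the floor is free. A good spot for the centre of the pink one is y = +18 mm.
- short_tray: the short tray: shallow open white tray with grey floor liner, fixed to the desk, inside 122 mm long (its x) by 120 mm wide (its y), 3 mm walls, 18 mm high, floor 3 mm above the desk. Origin: centre of its underside; z up. A loose yellow highlighter of 85 x 24 x 15 mm lies in it lengthwise, centred about 43 mm towards -y from the tray's middle, and starts its row; the rest of the floor is free. A good spot for the centre of the pink one is y = +18 mm.
Mind the look-alikes: they are no part of the job. Leave any blue or turquoise look-alike of the part that bears long_pen_center alone.

How it is judged:
At the end, for the whole second after the job is handed in: Each pink highlighter lies in the tray of its own length, released: its centre within 30 mm (along) and 50 mm (across) of the tray's middle, flat on the tray floor (centre 6 to 15 mm above the desk), its length within 0.35 rad (20 degrees) of the tray's length (x of long_pen_center in the frame of long_tray between -0.03 and 0.03 m and y of long_pen_center in the frame of long_tray between -0.05 and 0.05 m and z of long_pen_center in the frame of long_tray between 0.006 and 0.015 m and angle between the x axis of long_pen_center and the x axis of long_tray, either way round below 0.35 rad and x of short_pen_center in the frame of short_tray between -0.03 and 0.03 m and y of short_pen_center in the frame of short_tray between -0.05 and 0.05 m and z of short_pen_center in the frame of short_tray between 0.006 and 0.015 m and angle between the x axis of short_pen_center and the x axis of short_tray, either way round below 0.35 rad); the robot touches nothing.
It also fails if it takes over 50 s, if anything falls off the work surface, if the arm or the gripper's body presses on something with over 40 N, if the wrist force passes 120 N, or if a joint passes its speed limit or range.

## Robot

A 6-joint arm with a two-finger parallel gripper is mounted at the origin on the work surface. World frame = base frame: x ahead of the robot, y to its left, z up, the work surface at z = 0. Lengths are in m, angles in rad, forces in N, time in s.
With the tool pointing down it reaches from about 0.35 to 0.775 m from the base axis. Payload 5.5 kg.
Tool frame: the origin (TCP) lies midway between the tips of the shut fingers; the grasp point (between the pads) lies grasp_offset behind it (grasp_offset is the distance from the TCP to the grasp point, in m); z points along the fingers, y is the line along which they close (so a half turn about z gives the same grasp; the last joint's range is limited). The gripper opens to 85 mm and grips with 20 to 120 N. Pads are 22 mm wide; open, the fingers measure 114 mm over their backs; the gripper's body (76 mm by 85 mm) begins 54 mm behind the grasp point. The pads swing forward as they close: fully open they stand 13 mm farther back than shut.
Start: joints at [1.173, 0.313, 0.046, 1.304, 0, 1.431], TCP at [0.147, 0.556, 0.231] pointing down, gripper open.
Joint ranges: [-2.76, 2.76], [-0.86, 1.69], [-1.03, 1.26], [-2.2, 2.34], [-1.47, 1.5], [-3.14, 3.14]. Speed limits (rad/s): [2.57, 2.57, 3.14, 3.14, 3.14, 3.14].

## Interface

Orientations are given as a unit quaternion [w, x, y, z].
In Python, from workcell import * gives the robot as it stands.
- The arm moves only by the tool step_arm, never from a script. Its argument "deltas" is a list of rows, each a list of 7 numbers: the shift along the world's x, y, z in mm, then the turn, a rotation vector about the world's x, y, z in degrees, then the gripper's target within -1 to 1 (fully open at 1, half-way at 0, shut at -1). A call has 1 to 5 rows; each row shifts and turns the commanded pose from where the row before left it; what a row does not reach is not made up. A row lasts 1/10 s, in which the tool goes at most 50 mm and 8.59 degrees, less where a joint would pass 70% of its speed; a pose out of reach is approached as far as the arm can. A call is refused whole if a number of a shift passes 50 or a number of a turn 8.59, either way. A call with a gripper value outside its range is refused whole. The fingers move at their own pace and stop on an object; "newtons" is the grip in N (left out, the last holds). Time passes only in rows, so rows that do not move let the fingers close. It gives the time, the measured TCP pose, the force, the opening and the grip force at its end, in the units of the state.
- get_state(): the state, without advancing time (a new reading comes with each control period).
- read_camera(name): name is "scene" or "top" or "wrist"; returns a dict with "image" (420x560x3 uint8, red, green, blue), "z_map" (420x560 float32, m along the optical axis (not along the pixel's ray), 0 where there is no reading), "K" (3x3 intrinsics, pixels), "dist_coeffs" ([k1, k2, p1, p2, k3] as OpenCV has them; the pictures are not rectified), "world_from_camera" (4x4, takes a point from camera to world coordinates). Camera axes: x right, y down, z forward; pixel columns grow to the right and rows downward; lengths in m; the calibration is good to about 2 mm. A picture is of the moment at which its call begins.
- hand_in(): hands the job in; it is judged then, once.
The state is a dict: "clock": time; "joint_pos": joint angles; "qvel": joint speeds; "tau": joint torques, N m; "tcp_pos": TCP position; "orientation": TCP orientation; "wrist_force": force on the tool from outside, world axes, zero at the start; "ft_torque": the same for the moment, N m; "finger_gap": finger opening in m; "grip_force": force on a finger pad.
Only numpy, scipy, OpenCV 4.12 (cv2) and the standard library are available. Lean on these libraries where they do the work, as an engineer would, in place of code of your own. Each camera call takes 0.05 s, during which the arm holds its last target. There are 200 camera calls.

## Working session

There is one attempt and no reset: what is moved stays moved. The work goes in short steps, Python scripts to look and compute and a tool call to move; the robot and the scene stay as the last step left them, time stands still between calls to the robot, and variables do not carry over. Pictures are saved under pics/ and viewed, at most 10 in all, crops included, and the job is handed in when it is done.

Besides the shell and the picture viewer there is one more tool, called by a JSON object that holds its "op" and its "data". step_arm: Moves the arm, as the interface text tells. Its arguments: {"type":"object","properties":{"deltas":{"type":"array","items":{"type":"array","items":{"type":"number"}}},"newtons":{"type":"number"}},"required":["deltas"]}

```bash
mkdir -p pics; ls
cat > h.py <<'E'
from workcell import *
import numpy as np, cv2
def look(n,name):
    c=read_camera(n); cv2.imwrite('pics/%s.png'%name,c['image'][:,:,::-1]); np.save('pics/%s.npy'%name,c,allow_pickle=True); return c
def ray(c,px,z):
    p=cv2.undistortPoints(np.array(px,float).reshape(-1,1,2),c['K'],np.array(c['dist_coeffs'],float)).reshape(-1,2)
    T=c['world_from_camera']; d=np.c_[p,np.ones(len(p))]@T[:3,:3].T; o=T[:3,3]
    return o+d*((z-o[2])/d[:,2])[:,None]
E
python3 - <<'E'
from h import *
look('top','top0');look('scene','scene0')
print(get_state())
E
```

```text
pics
{'clock': 0.1, 'joint_pos': array([ 1.17337483e+00,  3.13925460e-01,  4.50966234e-02,  1.30358001e+00,
       -1.25666196e-05,  1.43119873e+00]), 'qvel': array([-1.19143592e-03,  5.91579205e-04,  3.32454008e-03,  4.71883192e-04,
        7.90403656e-05, -6.12900850e-04]), 'tau': array([ 3.24522887e-03, -4.81723988e+01,  2.99244314e+01,  1.27991408e-02,
       -1.83381921e-04,  4.60339649e-06]), 'tcp_pos': array([0.14644955, 0.55557729, 0.23049959]), 'orientation': array([-2.07837652e-04,  1.28555149e-01,  9.91702034e-01, -7.79034047e-04]), 'wrist_force': array([-0.07171636,  0.19728577, -0.68975242]), 'ft_torque': array([-0.01654873, -0.00538193, -0.01304825]), 'grip_force': 0.0, 'finger_gap': 0.0852883744435539}
```

View pics/top0.png

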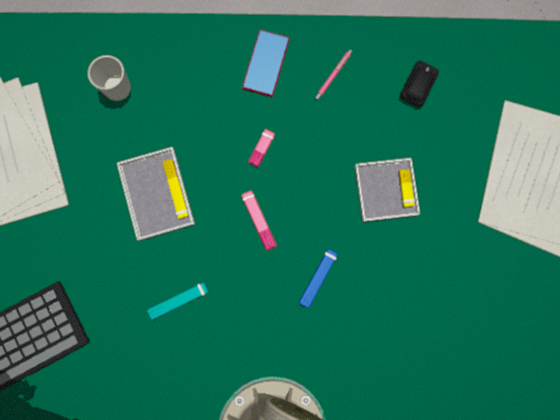

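View pics/scene0.png

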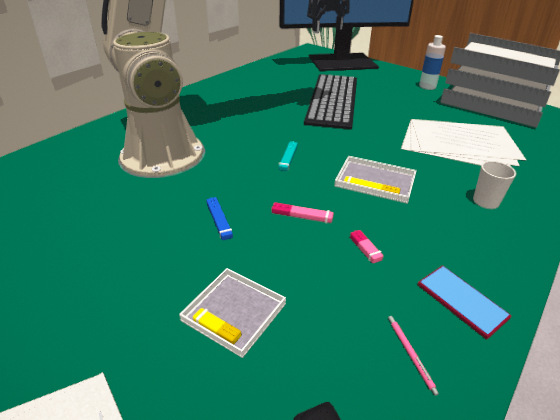

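The top view shows the long pink highlighter at (258,220) and the short pink one at (262,148). The long tray is at (155,193) and the short tray at (387,189). Possible mix-ups are the thin pink pen (334,75), the blue bar (318,278), the turquoise bar (177,300) and the pink-edged phone (266,63). By colour and shape I choose (258,220) as long and (262,148) as short.

```bash
cat > meas.py <<'E'
from h import *
def pink(c,z,near,zt='top'):
    h=cv2.cvtColor(c['image'],cv2.COLOR_RGB2HSV)
    m=((h[...,0]>155)&(h[...,1]>90)&(h[...,2]>110)).astype(np.uint8)
    return m
def blobs(m,c,z,amin=60):
    out=[]
    for k in cv2.findContours(m,cv2.RETR_EXTERNAL,cv2.CHAIN_APPROX_NONE)[0]:
        if cv2.contourArea(k)<amin: continue
        w=ray(c,k.reshape(-1,2),z)[:,:2]
        r=cv2.minAreaRect((w*1000).astype(np.float32))
        b=cv2.boxPoints(r); e=[b[1]-b[0],b[2]-b[1]]; e=max(e,key=lambda v:v@v)
        a=np.degrees(np.arctan2(e[1],e[0]))%180
        out.append((k.reshape(-1,2).mean(0).round(),np.round(r[0],1),np.round(sorted(r[1]),1),round(a,1)))
    return out
E
python3 - <<'E'
from meas import *
c=np.load('pics/top0.npy',allow_pickle=True).item()
im=c['image'];h=cv2.cvtColor(im,cv2.COLOR_RGB2HSV)
H,S,V=[h[...,i].astype(int) for i in range(3)]
ng=~((H>60)&(H<100)&(S>120)&(V<140)) # not desk
for n,m,z in (('pink',((H>150)|(H<5))&(S>80)&(V>110),.015),('yellow',(H>18)&(H<35)&(S>120),.018),('obj',ng,.018)):
    print(n)
    for b in blobs(m.astype(np.uint8),c,z,60): print(*b)
for u,v in [(258,220),(262,148),(150,210),(380,190)]:
    z=c['z_map'][v,u]; p=ray(c,[(u,v)],0)[0]; T=c['world_from_camera']
    print(u,v,T[2,3]-z)
cv2.imwrite('pics/crop.png',cv2.resize(im[110:260,210:310,::-1],None,fx=4,fy=4,interpolation=cv2.INTER_CUBIC))
E
```

```text
pink
[260. 223.] [445.4  28.7] [ 25.7 119.7] 25.0
[260. 150.] [609.1  30.3] [25.9 70.8] 152.8
[336.  71.] [ 794.5 -139.6] [ 11.2 119.7] 145.7
yellow
[406. 184.] [ 535.3 -296.3] [26.1 68.1] 5.8
[174. 185.] [529.8 219. ] [ 23.9 117.7] 16.8
obj
[271. 404.] [74.5  3.8] [ 86.1 216. ] 89.7
[178. 300.] [275.7 204.3] [ 28.8 133.4] 117.7
[ 35. 336.] [204.2 516. ] [147.9 209.2] 118.4
[318. 278.] [325.3 -98.5] [ 29.2 135. ] 151.9
[259. 220.] [452.4  32.3] [ 29.5 139.2] 24.5
[387. 189.] [ 523.2 -253.2] [133.4 135. ] 6.8
[155. 193.] [511.4 260.5] [132.4 185. ] 16.9
[261. 148.] [615.3  26.9] [29.3 90.1] 153.5
[526. 178.] [ 555.4 -585.1] [196.9 323.8] 164.8
[ 25. 152.] [613.3 534.5] [149.6 339.9] 4.5
[419.  84.] [ 770.5 -335.4] [ 56.8 104.6] 152.8
[109.  77.] [774.6 376.6] [ 85.5 118.2] 21.9
[333.  74.] [ 790.7 -137.4] [ 14.6 146.1] 145.4
[265.  63.] [816.7  18.3] [ 76.5 153. ] 164.6
[281.   7.] [951.4 -24.8] [  52.9 1326.4] 91.0
258 220 0.004111898301226269
262 148 -0.018235313536542286
150 210 0.0011339310389582025
380 190 -0.02345465386094414
```

View pics/crop.png

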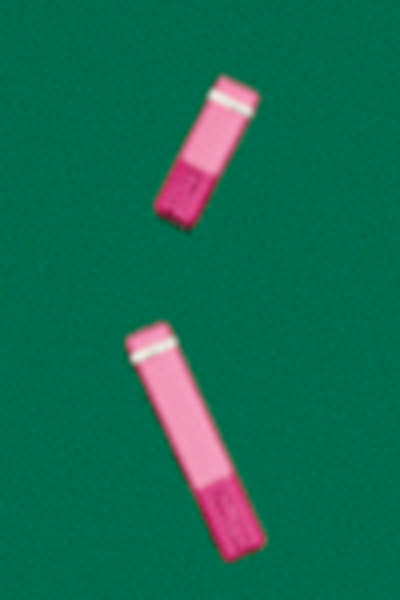

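The crop confirms two flat bars with dark caps and white bands. Their lengths come out near 139 and 90 mm, against 135 and 85 given, so long and short are settled. I'm moving over the long one now.

{"op": "step_arm", "data": {"deltas": [[23.5,-40.3,-6,0,0,3,0.4],[23.5,-40.3,-6,0,0,3,0.4],[23.5,-40.3,-6,0,0,3,0.4],[23.5,-40.3,-6,0,0,3,0.4],[23.5,-40.3,-6,0,0,3,0.4]]}}

```text
clock: 0.6
tcp_pos: [0.2644, 0.3528, 0.2008]
orientation: [-0.0, -0.003, 1.0, -0.0]
wrist_force: [0.4, -0.2, -0.3]
finger_gap: 0.0601
grip_force: 0.0
```

{"op": "step_arm", "data": {"deltas": [[23.5,-40.3,-6,0,0,3,0.4],[23.5,-40.3,-6,0,0,3,0.4],[23.5,-40.3,-6,0,0,3,0.4],[23.5,-40.3,-6,0,0,3,0.4],[23.5,-40.3,-6,0,0,3,0.4]]}}

```text
clock: 1.1
tcp_pos: [0.382, 0.1512, 0.171]
orientation: [0.0, -0.134, 0.991, 0.0]
wrist_force: [1.1, 1.1, 0.7]
finger_gap: 0.0598
grip_force: 0.0
```

{"op": "step_arm", "data": {"deltas": [[23.5,-40.3,-6,0,0,3,0.4],[23.5,-40.3,-6,0,0,3,0.4],[23.5,-40.3,-6,0,0,3,0.4],[0,0,0,0,0,0,0.4],[0,0,0,0,0,0,0.4]]}}

```text
clock: 1.6
tcp_pos: [0.4518, 0.0313, 0.1527]
orientation: [-0.001, -0.208, 0.978, 0.001]
wrist_force: [0.5, 0.5, -0.2]
finger_gap: 0.0597
grip_force: 0.0
```

Run:
```python
from meas import *
import workcell
print([n for n in dir(workcell) if not n.startswith('_')], getattr(workcell,'grasp_offset',None))
c=look('wrist','w1'); s=get_state(); print(s['tcp_pos'],s['orientation'],s['finger_gap'],s['joint_pos'])
h=cv2.cvtColor(c['image'],cv2.COLOR_RGB2HSV); H,S,V=[h[...,i].astype(int) for i in range(3)]
ng=~((H>60)&(H<100)&(S>120))
m=((H>150)|(H<5))&(S>80)&(V>100)
for b in blobs(m.astype(np.uint8),c,.015,300): print(*b)
```

```text
['MotionError', 'get_state', 'grasp_offset', 'hand_in', 'read_camera'] 0.0187
[0.4512917  0.03222388 0.15286144] [-8.54958474e-04 -2.09235328e-01  9.77864799e-01  5.30203187e-04] 0.06017058624241741 [-1.06789804e-01  1.21390887e-01 -3.96266121e-01  1.05509486e+00
  4.73420641e-04 -5.28376311e-01]
[215. 342.] [603.7  30.8] [27.9 67. ] 153.7
[279. 190.] [447.9  28.7] [ 24.2 120.6] 24.7
```

View pics/w1.png

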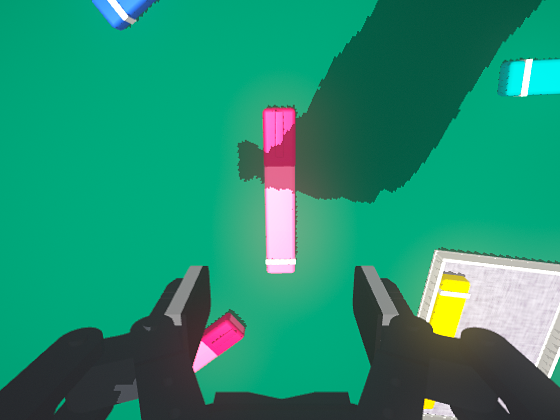

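The wrist view shows the long pink bar running from (280,107) to (281,273), lined up with the fingers. Adding the end beyond the white band puts its centre near (453, 31) mm. I'm descending to grip it.

{"op": "step_arm", "data": {"deltas": [[2,-1,-40,0,0,0.4,0.4],[0,0,-45,0,0,0,0.4],[0,0,-40,0,0,0,0.4],[0,0,-20,0,0,0,0.4],[0,0,-5,0,0,0,0.4]]}}

```text
clock: 2.15
tcp_pos: [0.4509, 0.033, 0.0012]
orientation: [-0.003, -0.215, 0.977, 0.001]
wrist_force: [0.1, -0.2, 0.1]
finger_gap: 0.0599
grip_force: 0.0
```

{"op": "step_arm", "data": {"deltas": [[0,0,0,0,0,0,-1],[0,0,0,0,0,0,-1],[0,0,0,0,0,0,-1],[0,0,0,0,0,0,-1],[0,0,0,0,0,0,-1]], "newtons": 50}}

```text
clock: 2.65
tcp_pos: [0.4556, 0.0313, 0.0051]
orientation: [0.002, -0.213, 0.977, -0.0]
wrist_force: [-1.3, 1.7, 6.9]
finger_gap: 0.0222
grip_force: 49.8
```

{"op": "step_arm", "data": {"deltas": [[0,0,30,0,0,0,-1],[0,0,40,0,0,0,-1],[8.5,41,0,0,0,-1.2,-1],[8.5,41,0,0,0,-1.2,-1],[8.5,41,0,0,0,-1.3,-1]]}}

```text
clock: 3.15
tcp_pos: [0.4809, 0.1552, 0.075]
orientation: [0.002, -0.18, 0.984, -0.0]
wrist_force: [0.4, -1.5, 0.9]
finger_gap: 0.0223
grip_force: 49.2
```

{"op": "step_arm", "data": {"deltas": [[9,41,0,0,0,-1.3,-1],[9,41,0,0,0,-1.3,-1],[9,41,0,0,0,-1.3,-1],[0,0,0,0,0,0,-1],[0,0,0,0,0,0,-1]]}}

```text
clock: 3.65
tcp_pos: [0.5066, 0.2779, 0.0737]
orientation: [0.0, -0.149, 0.989, -0.0]
wrist_force: [0.1, 0.1, -0.4]
finger_gap: 0.0224
grip_force: 49.3
```

Run:
```python
from meas import *
c=look('wrist','w2'); s=get_state(); print(s['tcp_pos'],s['orientation'],s['finger_gap'],s['grip_force'])
h=cv2.cvtColor(c['image'],cv2.COLOR_RGB2HSV); H,S,V=[h[...,i].astype(int) for i in range(3)]
for b in blobs(((H>18)&(H<35)&(S>120)).astype(np.uint8),c,.018,300): print(*b)
```

```text
[0.50626849 0.27691166 0.07351317] [-1.51682431e-04 -1.48389871e-01  9.88928912e-01 -1.75594209e-04] 0.02262236679820343 49.25742566585541
[172. 225.] [529.4 220.6] [ 26.8 119.3] 17.1
[162. 117.] [464.3 200.9] [ 9.6 26. ] 107.2
```

View pics/w2.png

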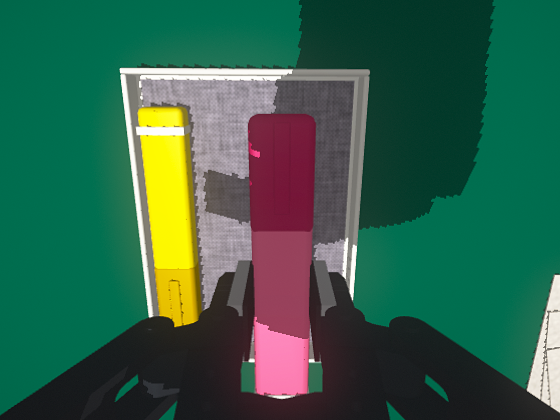

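The long bar is held and level, lined up with the tray row, with the yellow bar to its left at (165,215). I'm lowering and releasing it.

{"op": "step_arm", "data": {"deltas": [[0,0,-30,0,0,0,-1],[0,0,-25,0,0,0,-1],[0,0,-8,0,0,0,-1],[0,0,-4,0,0,0,-1],[0,0,0,0,0,0,-1]]}}

```text
clock: 4.2
tcp_pos: [0.506, 0.2756, 0.0081]
orientation: [-0.0, -0.147, 0.989, -0.0]
wrist_force: [-2.6, -0.4, 4.8]
finger_gap: 0.0226
grip_force: 49.8
```

{"op": "step_arm", "data": {"deltas": [[0,0,0,0,0,0,-0.15],[0,0,0,0,0,0,-0.15],[0,0,0,0,0,0,-0.15],[0,0,20,0,0,0,-0.15],[0,0,40,0,0,0,-0.15]]}}

```text
clock: 4.7
tcp_pos: [0.5039, 0.2759, 0.0637]
orientation: [-0.004, -0.148, 0.989, -0.001]
wrist_force: [0.0, 0.4, 0.2]
finger_gap: 0.0363
grip_force: 0.0
```

{"op": "step_arm", "data": {"deltas": [[17,-39,20,0,0,-7,0.4],[18,-42,15,0,0,-7,0.4],[18,-42,15,0,0,-7,0.4],[18,-42,15,0,0,-7,0.4],[19,-43,10,0,0,-7.5,0.4]]}}

```text
clock: 5.2
tcp_pos: [0.5975, 0.0675, 0.1427]
orientation: [0.001, 0.163, 0.987, 0.0]
wrist_force: [0.4, -0.1, 0.7]
finger_gap: 0.06
grip_force: 0.0
```

{"op": "step_arm", "data": {"deltas": [[19,-43,10,0,0,-8,0.4],[0,0,0,0,0,0,0.4],[0,0,0,0,0,0,0.4]]}}

```text
clock: 5.5
tcp_pos: [0.6159, 0.0247, 0.1512]
orientation: [-0.0, 0.23, 0.973, 0.0]
wrist_force: [-0.7, 0.2, -0.8]
finger_gap: 0.0598
grip_force: 0.0
```

Run:
```python
from meas import *
c=look('wrist','w3'); s=get_state(); print(s['tcp_pos'],s['orientation'],s['finger_gap'],s['joint_pos'])
h=cv2.cvtColor(c['image'],cv2.COLOR_RGB2HSV); H,S,V=[h[...,i].astype(int) for i in range(3)]
m=(((H>150)|(H<5))&(S>80)&(V>60)).astype(np.uint8)
m=cv2.morphologyEx(m,cv2.MORPH_CLOSE,np.ones((15,15),np.uint8))
for b in blobs(m,c,.015,300): print(*b)
```

```text
[0.61514523 0.02595481 0.15084719] [-5.99833195e-04  2.28974259e-01  9.73432283e-01  1.41912429e-04] 0.059757549144395496 [-8.83574800e-02  4.24920633e-01  1.03791922e-02  1.15740201e+00
  4.51513297e-04  3.73689982e-01]
[332. 346.] [775.7   9.1] [31.3 79. ] 164.6
[284. 195.] [617.3  27.4] [23.9 83.9] 153.4
```

View pics/w3.png

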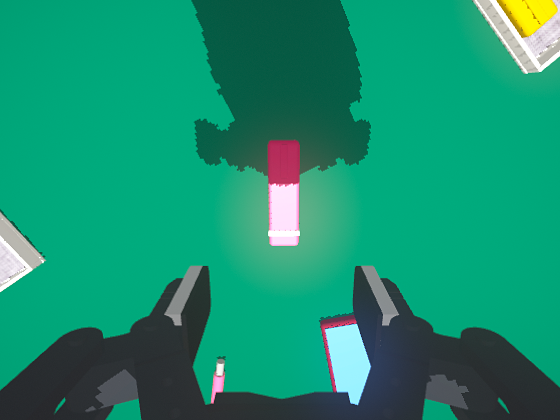

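The wrist view shows the short pink bar whole, rows 140–245 at column 284. It measures 24 x 84 mm and is centred at (617, 27) mm. I'm gripping it and lifting.

{"op": "step_arm", "data": {"deltas": [[2,1,-40,0,0,0,0.4],[0,0,-45,0,0,0,0.4],[0,0,-40,0,0,0,0.4],[0,0,-18,0,0,0,0.4],[0,0,-5,0,0,0,0.4]]}}

```text
clock: 6.05
tcp_pos: [0.6139, 0.0292, -0.0002]
orientation: [-0.003, 0.227, 0.974, -0.0]
wrist_force: [-0.7, -0.2, 0.3]
finger_gap: 0.06
grip_force: 0.0
```

{"op": "step_arm", "data": {"deltas": [[0,0,0,0,0,0,-1],[0,0,0,0,0,0,-1],[0,0,0,0,0,0,-1],[0,0,0,0,0,0,-1],[0,0,0,0,0,0,-1]]}}

```text
clock: 6.55
tcp_pos: [0.6191, 0.0273, 0.0053]
orientation: [0.002, 0.229, 0.973, 0.001]
wrist_force: [-0.0, 0.2, 6.1]
finger_gap: 0.0226
grip_force: 50.6
```

{"op": "step_arm", "data": {"deltas": [[0,0,30,0,0,0,-1],[0,0,40,0,0,0,-1],[-16,-43,0,0,0,5.5,-1],[-16,-44,0,0,0,5.5,-1],[-16,-44,0,0,0,5.5,-1]]}}

```text
clock: 7.05
tcp_pos: [0.5696, -0.1051, 0.0745]
orientation: [0.001, 0.084, 0.996, -0.0]
wrist_force: [0.4, -0.5, -1.1]
finger_gap: 0.0224
grip_force: 49.8
```

{"op": "step_arm", "data": {"deltas": [[-16,-44,0,0,0,5.5,-1],[-16,-44,0,0,0,5.5,-1],[-16,-43,0,0,0,6,-1],[0,0,0,0,0,0,-1],[0,0,0,0,0,0,-1]]}}

```text
clock: 7.55
tcp_pos: [0.5212, -0.2361, 0.0737]
orientation: [0.0, -0.059, 0.998, 0.0]
wrist_force: [-0.4, 1.1, -1.1]
finger_gap: 0.0225
grip_force: 49.8
```

Run:
```python
from meas import *
c=look('wrist','w4'); s=get_state(); print(s['tcp_pos'],s['orientation'],s['finger_gap'],s['grip_force'])
```

```text
[ 0.52153901 -0.23493146  0.07358294] [ 1.93352065e-04 -6.03642703e-02  9.98176378e-01  1.87108810e-04] 0.022189453165787555 49.80168163776398
```

View pics/w4.png

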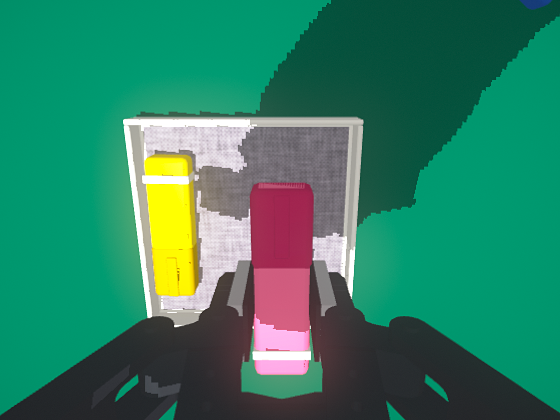

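The short bar is held level and parallel to the tray, with the yellow bar to its left at (170,225). I'm lowering and releasing it, then retreating upward.

{"op": "step_arm", "data": {"deltas": [[0,0,-30,0,0,0,-1],[0,0,-25,0,0,0,-1],[0,0,-8,0,0,0,-1],[0,0,-4,0,0,0,-1],[0,0,0,0,0,0,-1]]}}

```text
clock: 8.1
tcp_pos: [0.5212, -0.2327, 0.0083]
orientation: [-0.001, -0.062, 0.998, 0.001]
wrist_force: [-5.2, 2.9, 10.2]
finger_gap: 0.0226
grip_force: 51.1
```

{"op": "step_arm", "data": {"deltas": [[0,0,0,0,0,0,-0.15],[0,0,0,0,0,0,-0.15],[0,0,0,0,0,0,-0.15],[0,0,20,0,0,0,-0.15],[0,0,40,0,0,0,-0.15]]}}

```text
clock: 8.6
tcp_pos: [0.5193, -0.2331, 0.0637]
orientation: [-0.003, -0.061, 0.998, 0.002]
wrist_force: [-0.5, -0.3, 0.1]
finger_gap: 0.0367
grip_force: 0.0
```

{"op": "step_arm", "data": {"deltas": [[0,20,45,0,0,0,0],[0,45,15,0,0,0,0],[-10,48,0,0,0,0,0],[-15,47,0,0,0,0,0],[-15,47,0,0,0,0,0]]}}

```text
clock: 9.1
tcp_pos: [0.4812, -0.0262, 0.1266]
orientation: [0.0, -0.061, 0.998, 0.0]
wrist_force: [0.4, 0.7, -0.8]
finger_gap: 0.0426
grip_force: 0.0
```

{"op": "step_arm", "data": {"deltas": [[-10,20,0,0,0,0,0],[0,0,0,0,0,0,0],[0,0,0,0,0,0,0]]}}

```text
clock: 9.4
tcp_pos: [0.4721, -0.0077, 0.1266]
orientation: [0.0, -0.062, 0.998, -0.0]
wrist_force: [0.5, -1.5, -0.3]
finger_gap: 0.0423
grip_force: 0.0
```

Run:
```python
from meas import *
c=look('top','top1'); s=get_state(); print(s['clock'],s['tcp_pos'],s['wrist_force'])
h=cv2.cvtColor(c['image'],cv2.COLOR_RGB2HSV); H,S,V=[h[...,i].astype(int) for i in range(3)]
m=(((H>150)|(H<5))&(S>80)&(V>60)).astype(np.uint8)
for b in blobs(m,c,.018,60):
    print(*b)
    for n,o,a in (('L',(511.4,260.5),16.9),('S',(523.2,-253.2),6.8)):
        t=np.radians(a);d=b[1]-o; print('  ',n,d@[np.cos(t),np.sin(t)],d@[-np.sin(t),np.cos(t)])
```

```text
9.45 [ 0.47246697 -0.00834041  0.1265566 ] [0.73681623 0.04960466 0.61710048]
[377. 194.] [ 512.5 -231.4] [26.4 70.9] 8.1
   L -141.94391408851698 -470.9763744108952
   S -8.043524427658271 22.913570537602055
[149. 200.] [495.7 273.3] [ 25.8 121. ] 17.1
   L -11.30098519164679 16.811238315429947
   S 35.033137840442926 526.0524491465205
[336.  71.] [ 793.3 -139.1] [ 11.4 119.4] 145.7
   L 153.56115278397783 -464.2916565647673
   S 281.7098765233473 81.31645263536997
```

View pics/top1.png

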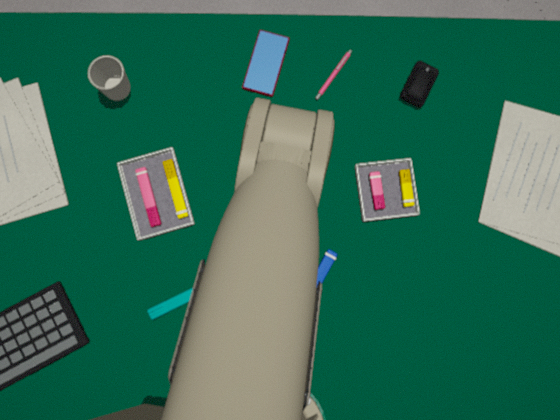

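The top view shows the long bar in its tray at (149,198) and the short one at (377,190). Both are parallel to the yellow bars, within about 12 mm of the middle along x, and at y of about 17 and 23 mm.

```bash
python3 -c "
from workcell import *
print(hand_in())"
```

```text
the job is handed in; nothing more can be done
None
```

I put the long pink highlighter in the long tray and the short one in the short tray, each lying lengthwise in the row beside its yellow one. The job is handed in at about 9.5 s; the hand-in gave no verdict, but the last top view showed both inside the placing limits along, across and in angle.

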